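# Stir the drying beads and check the dryer's shaft

### The job

Loosen up the lens dryer: take the stirring rod from its stand and, with its foot down near the bottom of the pot, start at the side next to the drive housing and stir the beads about by going twice all the way round in a circle halfway between the pot's middle and its wall, clockwise seen from above, finishing where you began. Stand the rod back in its stand and let go; then feel the drive shaft's end travel by its black post: pull it fully out to its stop, then push it fully in to its other stop and leave it there. Keep every bead in the pot and leave the bottle, lens case and dial where they stand.

Things in the scene. Friction and masses are not known exactly. Their poses are not given: they have to be found in the camera images.
- dryer: Bead dryer fixed to the bench: white base plate 150 x 150 x 20 mm carrying an open round steel pot (outer diameter 140, inner 132 mm, rim 75 mm above the bench), a grey drive housing beside it on its -y side. Origin on the bench under the pot's middle; z up; -y points from the pot to the housing and on along the drive shaft. Placed and turned (within 0.5 rad) differently each time.
- housing (a point): Middle of the top of the grey drive housing, 80 mm (dryer x) by 50 mm (dryer y), 75 mm tall, 98 mm from the pot's middle along the dryer's -y. The shaft comes out of its far face along -y, 45 mm above the bench.
- pot_floor (a point): Middle of the pot's inner floor, 25 mm above the bench; at the start the floor next to the drive housing (about 48 mm from here along the dryer's -y) is clear of beads for some 45 mm, enough to lower the rod there; z up, axes as the dryer's. Circling about 30 mm out from here leaves room for beads to slip past between rod and wall.
- shaft (a joint): End travel of the drive shaft (m): 0 pushed fully in to its inner stop, 0.030 pulled fully out (along the dryer's -y, away from the pot) to its outer stop. Starts between the stops. About 2 N of friction; it stays where it is left. The stops are firm.
- post (a point): Grip point on the shaft's black upright post (round, 20 mm diameter, standing from the shaft end up to 113 mm above the bench), on its axis 91 mm above the bench and 22 mm below its top. It moves with the shaft: 60 mm from the housing's outer face when fully in, 90 mm when fully out. Axes as the dryer's.
- stand: Rod stand fixed to the bench: grey disc 72 mm across, 8 mm thick, with a blue upright cup, 38 mm outside and 30 mm inside diameter, flaring at the top to 44 mm inside; rim 69 mm above the bench. Origin under its middle, on the bench; z up.
- stand_floor (a point): Middle of the cup's inner floor in the stand, 8 mm above the bench; the rod's foot rests here.
- rod: Stirring rod, 145 mm long, 18 mm diameter, round, about 0.1 kg; lower 90 mm orange, upper 55 mm bare steel. Stands upright in the stand at the start. Origin at the middle of its foot; z runs along it to its top.
- rod_foot (a point): Middle of the rod's foot (lower end: a blunt rounded nose, 10 mm flat in the middle, full 18 mm width from 6 mm up).
- rod_grip (a point): Grip point on the rod's axis, 110 mm above its foot and 35 mm below its top.
- drops: Bystander: white drops bottle, 44 mm diameter, 95 mm tall. Origin under its middle.
- lens_case: Bystander: low black round lens case, 68 mm diameter, 44 mm tall. Origin under its middle.
- dial: Bystander: silver base 66 mm across with a black dial on top, 60 mm tall. Origin under its middle.
- blue1_center (a point): Centre of one blue bead, a loose, smooth, slippery 24 mm ball of 18 g lying in the pot in one layer with the others (three blue, three white, three yellow); its centre is 37 mm above the bench.
- blue2_center (a point): Centre of one blue bead, a loose, smooth, slippery 24 mm ball of 18 g lying in the pot in one layer with the others (three blue, three white, three yellow); its centre is 37 mm above the bench.
- blue3_center (a point): Centre of one blue bead, a loose, smooth, slippery 24 mm ball of 18 g lying in the pot in one layer with the others (three blue, three white, three yellow); its centre is 37 mm above the bench.
- white1_center (a point): Centre of one white bead, a loose, smooth, slippery 24 mm ball of 18 g lying in the pot in one layer with the others (three blue, three white, three yellow); its centre is 37 mm above the bench.
- white2_center (a point): Centre of one white bead, a loose, smooth, slippery 24 mm ball of 18 g lying in the pot in one layer with the others (three blue, three white, three yellow); its centre is 37 mm above the bench.
- white3_center (a point): Centre of one white bead, a loose, smooth, slippery 24 mm ball of 18 g lying in the pot in one layer with the others (three blue, three white, three yellow); its centre is 37 mm above the bench.
- yellow1_center (a point): Centre of one yellow bead, a loose, smooth, slippery 24 mm ball of 18 g lying in the pot in one layer with the others (three blue, three white, three yellow); its centre is 37 mm above the bench.
- yellow2_center (a point): Centre of one yellow bead, a loose, smooth, slippery 24 mm ball of 18 g lying in the pot in one layer with the others (three blue, three white, three yellow); its centre is 37 mm above the bench.
- yellow3_center (a point): Centre of one yellow bead, a loose, smooth, slippery 24 mm ball of 18 g lying in the pot in one layer with the others (three blue, three white, three yellow); its centre is 37 mm above the bench.

How it is judged (in metres and radians):
On the way, in this order (a step that is already met when the one before it is completed fails the run):
1. first round: the rod's foot is low in the pot (within 15 mm of its floor) at the drive side (at least 22 mm from the middle, towards dryer -y) (z of rod_foot in the frame of dryer below 0.04 m and y of rod_foot in the frame of dryer below -0.022 m and x of rod_foot in the frame of dryer between -0.022 and 0.022 m).
2. first round: the rod's foot is low in the pot (within 15 mm of its floor) at the half away from the drive (over 6 mm to dryer +y), 18 mm or more to dryer -x (z of rod_foot in the frame of dryer below 0.04 m and y of rod_foot in the frame of dryer above 0.006 m and x of rod_foot in the frame of dryer below -0.018 m).
3. first round: the rod's foot is low in the pot (within 15 mm of its floor) at the half away from the drive (over 6 mm to dryer +y), 18 mm or more to dryer +x (z of rod_foot in the frame of dryer below 0.04 m and y of rod_foot in the frame of dryer above 0.006 m and x of rod_foot in the frame of dryer above 0.018 m).
4. second round: the rod's foot is low in the pot (within 15 mm of its floor) at the drive side (at least 22 mm from the middle, towards dryer -y) (all of step 1).
5. second round: the rod's foot is low in the pot (within 15 mm of its floor) at the half away from the drive (over 6 mm to dryer +y), 18 mm or more to dryer -x (all of step 2).
6. second round: the rod's foot is low in the pot (within 15 mm of its floor) at the half away from the drive (over 6 mm to dryer +y), 18 mm or more to dryer +x (all of step 3).
7. second round closed: the rod's foot is low at the drive side again, and beads of at least two colours lie more than 15 mm from where they started (all of step 4 and ((distance of any of blue1_center, blue2_center, blue3_center from where it was at the start of the episode above 0.015 m and distance of any of white1_center, white2_center, white3_center from where it was at the start of the episode above 0.015 m) or (distance of any of blue1_center, blue2_center, blue3_center from where it was at the start of the episode above 0.015 m and distance of any of yellow1_center, yellow2_center, yellow3_center from where it was at the start of the episode above 0.015 m) or (distance of any of white1_center, white2_center, white3_center from where it was at the start of the episode above 0.015 m and distance of any of yellow1_center, yellow2_center, yellow3_center from where it was at the start of the episode above 0.015 m))).
8. the rod stands in its stand again, let go (horizontal distance between rod_foot and stand_floor below 0.012 m and z of rod_foot in the frame of stand below 0.018 m and angle between rod's own z axis and vertical below 0.25 rad and contact force between the fingers and rod below 0.1 N), for 0.2 s.
9. the shaft is pulled out to its outer stop (over 27 of 30 mm) (value of joint shaft above 0.027 m), for 0.1 s.
10. the shaft is pushed in to its inner stop (under 3 mm) (value of joint shaft below 0.003 m), for 0.1 s.
At the end, for the whole second after the job is handed in: The rod stands in its stand (foot within 12 mm of the cup's middle and 10 mm of its floor, leaning less than 0.25 rad), at rest; the shaft is in (under 3 mm); all nine beads are in the pot; bottle, lens case and dial are upright and within 30 mm of their starts (horizontal distance between rod_foot and stand_floor below 0.012 m and z of rod_foot in the frame of stand below 0.018 m and angle between rod's own z axis and vertical below 0.25 rad and linear speed of rod below 0.02 m/s and value of joint shaft below 0.003 m and horizontal distance between each of blue1_center, blue2_center, blue3_center, white1_center, white2_center, white3_center, yellow1_center, yellow2_center, yellow3_center and pot_floor below 0.066 m and z of each of blue1_center, blue2_center, blue3_center, white1_center, white2_center, white3_center, yellow1_center, yellow2_center, yellow3_center in the frame of dryer below 0.075 m and distance of each of drops, lens_case, dial from where it was at the start of the episode below 0.03 m and angle between each of drops, lens_case, dial's own z axis and vertical below 0.3 rad); the robot touches nothing.
It fails at once if a bead leaves the pot (horizontal distance between any of blue1_center, blue2_center, blue3_center, white1_center, white2_center, white3_center, yellow1_center, yellow2_center, yellow3_center and pot_floor above 0.07 m).
It fails at once if the drops bottle, lens case or dial is shifted more than 30 mm or knocked over (distance of any of drops, lens_case, dial from where it was at the start of the episode above 0.03 m or angle between any of drops, lens_case, dial's own z axis and vertical above 0.3 rad).
It also fails if it takes over 67 s, if anything falls off the work surface, if the arm or the gripper's body presses on something with over 40 N, if the wrist force passes 120 N, or if a joint passes its speed limit or range.

### The arm

A 6-joint arm with a two-finger parallel gripper is mounted at the origin on the work surface. World frame = base frame: x ahead of the robot, y to its left, z up, the work surface at z = 0. Lengths are in mm, angles in rad, forces in N, time in s.
With the tool pointing down it reaches from about 350 to 975 mm from the base axis. Payload 7.1 kg.
Tool frame: the origin (TCP) lies between the finger pads; the fingertips stand 8 mm ahead of it and the grasp point (between the pads) lies 11 mm behind it; x points along the fingers, y is the direction in which the jaws open and shut, and the axes are right-handed (so a half turn about x gives the same grasp; the last joint's range is limited). The gripper opens to 88 mm and grips with 3 to 60 N. Pads are 20 mm wide; open, the fingers measure 115 mm over their backs; the gripper's body (75 mm by 178 mm) begins 61 mm behind the grasp point.
Start: joints at [1.137, 0.423, 1.63, -0, 1.089, -0.019], TCP at [251.847, 571.995, 230.675] pointing down, gripper open.
Joint ranges: [-3, 3], [-0.9, 2.11], [0.09, 2.58], [-1.31, 4.45], [0.11, 2.69], [-2.54, 2.54]. Speed limits (rad/s): [2.39, 2.39, 3.01, 3.14, 3.14, 3.14].

### API

Orientations are given as a rotation vector (axis times angle).
In Python, from workcell import ctrl gives the robot as it stands.
- The arm moves only by the tool apply_moves, never from a script. Its argument "increments" is a list of rows, each an object with "gripper": the opening in per cent of the stroke, from 0 (shut) to 100 (fully open); "delta_pos": the shift along the tool's x, y, z in cm, a list of three; "dr": the turn, a rotation vector about the tool's x, y, z in rad, a list of three. In form: [{"gripper": gripper, "delta_pos": [dx, dy, dz], "dr": [ax, ay, az]}, ...]. A call has exactly 5 rows; each row shifts and turns the commanded pose from where the row before left it, along the tool's axes as they then stand; what a row does not reach is not made up. A row lasts 1/12 s, in which the tool goes at most 41.7 mm and 7.16 degrees, less where a joint would pass 70% of its speed; a pose out of reach is approached as far as the arm can. A call with a gripper value outside its range is refused whole. The fingers move at their own pace and stop on an object; the grip force is fixed at half the most. Time passes only in rows, so rows that do not move let the fingers close, or fill a call up. It gives the time, the measured TCP pose, the force and the opening at its end, in the units of the state.
- ctrl.get_obs(): the state, without advancing time (a new reading comes with each control period).
- ctrl.get_image(name): name is "scene" or "top" or "wrist"; returns a dict with "img" (400x640x3 uint8, red, green, blue), "range_z" (400x640 float32, mm along the optical axis (not along the pixel's ray), 0 where there is no reading), "mtx" (3x3 intrinsics, pixels), "rvec" (rotation vector, rad) and "tvec" (3), from world to camera coordinates, as OpenCV has them. Camera axes: x right, y down, z forward; pixel columns grow to the right and rows downward; lengths in mm; the calibration is good to about 2 mm. A picture is of the moment at which its call begins.
- ctrl.close_job(): hands the job in, once; it reports no verdict.
The state is a dict: "t": time; "qpos": joint angles; "qvel": joint speeds; "joint_torque": joint torques, N m; "ee_pos": TCP position; "orientation": TCP orientation; "ft_force": force on the tool from outside, world axes, zero at the start; "moment": the same for the moment, N m; "width": finger opening in mm.
Only numpy, scipy, OpenCV 4.12 (cv2) and the standard library are available. Lean on these libraries where they do the work, as an engineer would, in place of code of your own. Each camera call takes 0.05 s, during which the arm holds its last target. There are 200 camera calls.

## Working session

There is one attempt and no reset: what is moved stays moved. The work goes in short steps, Python scripts to look and compute and a tool call to move; the robot and the scene stay as the last step left them, time stands still between calls to the robot, and variables do not carry over. Pictures are saved under pics/ and viewed, about 8 in all and at most 12, crops included, and the job is handed in when it is done.

Besides the shell and the picture viewer there is one more tool, called after "Emit:" by a JSON object that holds its "api" and its "payload", one argument or row to a line. apply_moves: Moves the arm, as the interface text tells. Its arguments: {"type":"object","properties":{"increments":{"type":"array","items":{"type":"object","properties":{"gripper":{"type":"number"},"delta_pos":{"type":"array","items":{"type":"number"}},"dr":{"type":"array","items":{"type":"number"}}}}}},"required":["increments"]}

```bash
mkdir -p pics; cat > h.py <<'E'
import numpy as np, cv2
from workcell import ctrl
def cam(n):
    d=ctrl.get_image(n); R,_=cv2.Rodrigues(np.array(d['rvec'],float)); d['R']=R; d['t']=np.array(d['tvec'],float).ravel(); return d
def cloud(d):
    z=d['range_z']; K=np.array(d['mtx']); v,u=np.mgrid[:z.shape[0],:z.shape[1]]
    P=np.dstack([(u-K[0,2])/K[0,0]*z,(v-K[1,2])/K[1,1]*z,z]).reshape(-1,3)
    W=(P-d['t'])@d['R']; W[z.ravel()<=0]=np.nan
    return W.reshape(z.shape+(3,))
E
python3 - <<'E'
from h import *
import pickle
for n in ['top','scene']:
    d=cam(n); W=cloud(d); cv2.imwrite(f'pics/{n}0.png',d['img'][:,:,::-1]); np.save(f'{n}0.npy',W)
    print(n,np.round(-d['R'].T@d['t']),np.round(d['mtx'],1).tolist())
o=ctrl.get_obs(); print({k:np.round(v,3) for k,v in o.items()})
E
```

```text
top [420. -49. 966.] [[393.0, 0.0, 320.4], [0.0, 393.0, 203.3], [0.0, 0.0, 1.0]]
scene [1070. -492. 1037.] [[505.1, 0.0, 314.6], [0.0, 505.1, 197.4], [0.0, 0.0, 1.0]]
{'t': np.float64(0.1), 'qpos': array([ 1.137,  0.424,  1.631, -0.   ,  1.089, -0.019]), 'qvel': array([ 0.001, -0.002, -0.   ,  0.001, -0.   ,  0.001]), 'joint_torque': array([ 0.0000e+00, -5.4562e+01, -2.7433e+01,  6.5000e-02,  1.9000e-02,
        0.0000e+00]), 'ee_pos': array([251.659, 571.556, 229.977]), 'orientation': array([ 0.324,  1.547, -0.326]), 'ft_force': array([1.338, 0.163, 0.373]), 'moment': array([-0.002, -0.016, -0.04 ]), 'width': np.float64(87.656)}
```

View pics/top0.png

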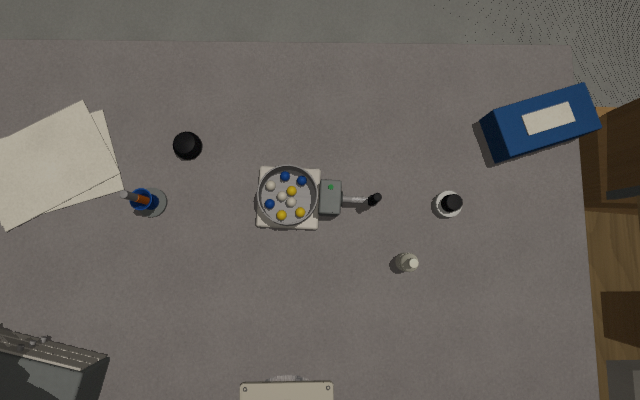

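View pics/scene0.png

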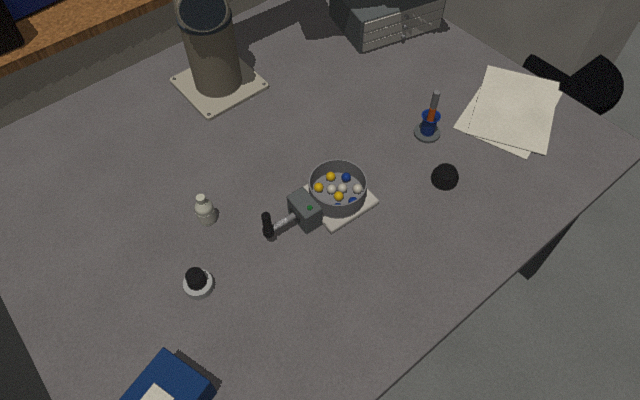

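Top view: rod/stand at about (145,202), pot (288,196), housing (331,198), post (375,200). In the scene view: stand (428,130), post (267,222). Next, measure them from the depth.

```bash
python3 - <<'E'
from h import *
from scipy.optimize import least_squares
def circ(P,r=None):
    c=np.median(P,0)
    f=lambda p:np.hypot(P[:,0]-p[0],P[:,1]-p[1])-(p[2] if r is None else r)
    s=least_squares(f,[c[0],c[1],r or 30],loss='soft_l1',f_scale=1.5); return s.x.round(1),len(P)
T=np.load('top0.npy');S=np.load('scene0.npy')
for n,W,(pu,pv),(hu,hv),(qu,qv),(ru,rv) in [('top',T,(288,196),(331,198),(375,200),(140,200)),('scene',S,(338,188),(305,210),(267,222),(430,120))]:
    box=lambda u,v,a:W[v-a:v+a,u-a:u+a].reshape(-1,3)
    z=lambda P,a,b:P[(P[:,2]>a)&(P[:,2]<b)]
    P=z(box(pu,pv,42),66,82); c0=circ(P[:,:2])[0]
    d=np.hypot(*(P[:,:2]-c0[:2]).T); P=P[(d<78)&(d>58)]
    print(n,'pot',circ(P[:,:2],68),'z',np.percentile(P[:,2],[5,50,95]).round(1))
    H=z(box(hu,hv,18),70,80); d=np.hypot(*(H[:,:2]-c0[:2]).T); H=H[d>75]
    print(' housing',cv2.minAreaRect(H[:,:2].astype(np.float32)),H.mean(0).round(1),len(H))
    Q=z(box(qu,qv,14),80,125);print(' post',np.median(Q,0).round(1),Q.max(0).round(1),Q.min(0).round(1),len(Q)); Qt=z(Q,107,120);print('  top',Qt.mean(0).round(1),len(Qt))
    R=box(ru,rv,34)
    for a in range(65,165,10):
        q=z(R,a,a+10); 
        if len(q): print('  rod z',a,len(q),q.mean(0).round(1),q.min(0).round(0),q.max(0).round(0))
    B=z(box(ru,rv,34),5,12); print(' disc',circ(B[:,:2],36))
E
python3 - <<'E'
import cv2,numpy as np
a=cv2.imread('pics/top0.png');b=cv2.imread('pics/scene0.png')
x=cv2.resize(a[150:250,240:400],(800,500),interpolation=cv2.INTER_CUBIC)
cv2.imwrite('pics/c1.png',x)
E
```

```text
top pot (array([538.4,  -8.2,  68. ]), 521) z [68.9 74.5 77.2]
 housing ((532.9541625976562, -103.87088775634766), (46.669307708740234, 79.42330169677734), 87.7921142578125) [ 532.3 -105.8   75. ] 610
 post [ 526.5 -201.6  112. ] [ 535.9 -193.9  116.7] [ 517.8 -212.8   83.7] 84
  top [ 527.3 -203.3  112.8] 65
  rod z 65 125 [529.1 325.   68.5] [506. 303.  65.] [554. 353.  75.]
  rod z 75 16 [527.1 321.3  79.4] [520. 318.  75.] [536. 329.  85.]
  rod z 85 18 [527.5 321.3  89.5] [521. 319.  85.] [537. 326.  94.]
  rod z 95 16 [527.6 321.9 100. ] [520. 318.  96.] [536. 328. 104.]
  rod z 105 14 [527.5 321.5 110.7] [521. 318. 106.] [536. 326. 114.]
  rod z 115 16 [526.7 321.7 119.2] [521. 319. 116.] [535. 329. 125.]
  rod z 125 19 [526.9 321.3 130.5] [521. 318. 125.] [537. 330. 135.]
  rod z 135 19 [527.7 321.3 139.9] [520. 319. 136.] [537. 326. 145.]
  rod z 145 66 [528.8 326.2 151.3] [521. 319. 146.] [538. 336. 154.]
  rod z 155 1 [532.3 325.7 157.3] [532. 326. 157.] [532. 326. 157.]
 disc (array([535.8, 342.1,  36. ]), 441)
scene pot (array([541.7, -18.7,  68. ]), 420) z [67.  73.5 77
[... 278 characters left out ...]
  68.3] [507. 301.  65.] [559. 353.  75.]
  rod z 75 20 [537.  322.6  79.1] [527. 319.  75.] [542. 330.  84.]
  rod z 85 24 [536.7 322.7  90.6] [526. 317.  86.] [543. 331.  94.]
  rod z 95 18 [536.3 323.1 100.3] [528. 318.  96.] [542. 334. 104.]
  rod z 105 20 [536.9 323.2 109.8] [528. 318. 105.] [543. 333. 114.]
  rod z 115 22 [535.8 322.5 120.4] [524. 317. 116.] [543. 329. 124.]
  rod z 125 22 [536.9 323.5 129.7] [527. 319. 125.] [544. 332. 133.]
  rod z 135 20 [535.8 322.6 139.9] [526. 318. 135.] [542. 333. 145.]
  rod z 145 39 [534.5 325.7 150.4] [524. 319. 145.] [543. 337. 154.]
  rod z 155 1 [538.1 327.1 155.4] [538. 327. 155.] [538. 327. 155.]
 disc (array([529.7, 339.9,  36. ]), 261)
```

View pics/c1.png

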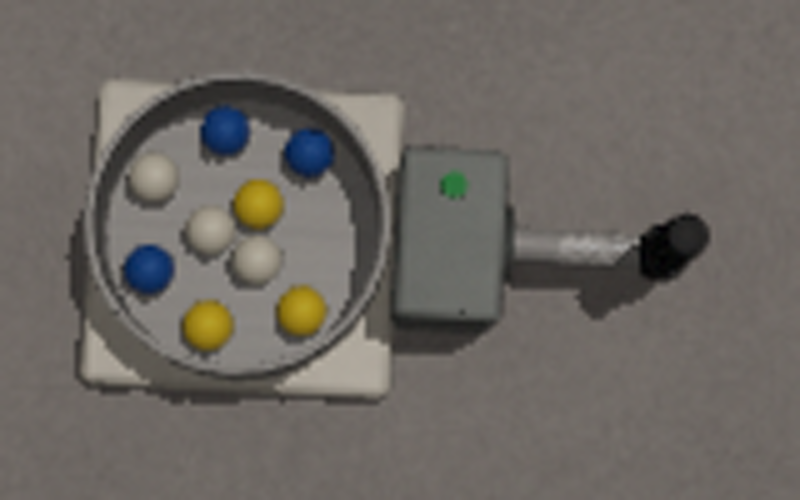

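```bash
cat >> h.py <<'E'
from scipy.spatial.transform import Rotation as Ro
def st():
    o=ctrl.get_obs(); R=Ro.from_rotvec(o['orientation']).as_matrix()
    print('t %.2f'%o['t'],'pos',np.round(o['ee_pos'],1),'q',np.round(o['qpos'],2),'F',np.round(o['ft_force'],1),'w',round(float(o['width']),1)); print(np.round(R.T,3).tolist()); return o,R
def ray(d,u,v,z):
    K=np.array(d['mtx']); r=d['R'].T@np.array([(u-K[0,2])/K[0,0],(v-K[1,2])/K[1,1],1]); c=-d['R'].T@d['t']; return (c+r*(z-c[2])/r[2]).round(1)
E
python3 - <<'E'
from h import *
st()
d=cam('top'); g=lambda u,v,z:ray(d,240+u/5-.4,150+v/5-.4,z)
print('plate',[g(*p,20) for p in [(103,80),(402,97),(388,397),(80,382)]])
print('housing top',[g(*p,75) for p in [(406,147),(508,152),(500,322),(396,315)]])
print('pot rim outer L/R/T/B',[g(*p,75) for p in [(90,222),(391,228),(240,76),(237,377)]])
print('post top',g(689,235,113), 'greenLED',g(454,185,75))
g=lambda u,v,z:ray(d,u,v,z)
print('rod top',g(126,194.5,153)); print('lens',g(187,145,44),'drops',g(410,263,90),'dial',g(451,203,60))
T=np.load('top0.npy')
P=T[150:245,245:330].reshape(-1,3); P=P[P[:,2]>72.5]
from scipy.optimize import least_squares
k=np.hypot(P[:,0]-539,P[:,1]+9);P=P[(k<78)&(k>58)]
print(least_squares(lambda p:np.hypot(P[:,0]-p[0],P[:,1]-p[1])-68,[539,-9],loss='soft_l1').x,len(P))
E
```

```text
t 0.10 pos [251.7 571.6 230. ] q [ 1.14  0.42  1.63 -0.    1.09 -0.02] F [1.3 0.2 0.4] w 87.7
[[-0.001, -0.001, -1.0], [0.403, 0.915, -0.001], [0.915, -0.403, -0.0]]
plate [array([615.9,  64. ,  20. ]), array([607.6, -81.6,  20. ]), array([461.1, -74.1,  20. ]), array([468.9,  73.3,  20. ])]
housing top [array([573.4, -81.5,  75. ]), array([ 571.1, -128.4,   75. ]), array([ 492.7, -123.9,   75. ]), array([496. , -76.5,  75. ])]
pot rim outer L/R/T/B [array([538.8,  62.6,  75. ]), array([535.9, -74.4,  75. ]), array([606.5,  -5.3,  75. ]), array([468.1,  -4.4,  75. ])]
post top [ 527.8 -204.4  113. ] greenLED [ 555.8 -103.4   75. ]
rod top [527.7 321.4 153. ]
lens [660.3 234.4  44. ] drops [ 381.8 -278.3   90. ] dial [ 519.1 -387.4   60. ]
[538.82005825  -5.60980712] 389
```

Emit:
{"api": "apply_moves", "payload": {
  "increments": [
    {"gripper": 100,"delta_pos": [0,0,0],"dr": [-0.121,0,0]},
    {"gripper": 100,"delta_pos": [0,0,0],"dr": [-0.121,0,0]},
    {"gripper": 100,"delta_pos": [0,0,0],"dr": [-0.121,0,0]},
    {"gripper": 100,"delta_pos": [0,-1.6,2.0],"dr": [0,0,0]},
    {"gripper": 100,"delta_pos": [0,-2.5,3.2],"dr": [0,0,0]}
  ]
}}

```text
t: 0.57
ee_pos: [300.2, 529.5, 230.3]
orientation: [0.037, 1.571, -0.037]
ft_force: [0.7, 1.2, 0.7]
width: 87.7
```

Emit:
{"api": "apply_moves", "payload": {
  "increments": [
    {"gripper": 100,"delta_pos": [0,-2.5,3.2],"dr": [0,0,0]},
    {"gripper": 100,"delta_pos": [0,-2.5,3.2],"dr": [0,0,0]},
    {"gripper": 100,"delta_pos": [0,-2.5,3.2],"dr": [0,0,0]},
    {"gripper": 100,"delta_pos": [0,-2.5,3.2],"dr": [0,0,0]},
    {"gripper": 100,"delta_pos": [0,-2.5,3.2],"dr": [0,0,0]}
  ]
}}

```text
t: 0.98
ee_pos: [456.0, 393.7, 230.5]
orientation: [0.04, 1.571, -0.041]
ft_force: [-0.5, 0.6, 0.5]
width: 87.9
```

Emit:
{"api": "apply_moves", "payload": {
  "increments": [
    {"gripper": 100,"delta_pos": [0,-2.5,3.2],"dr": [0,0,0]},
    {"gripper": 100,"delta_pos": [0,-2.5,3.2],"dr": [0,0,0]},
    {"gripper": 100,"delta_pos": [0,-1.5,1.7],"dr": [0,0,0]},
    {"gripper": 100,"delta_pos": [0,0,0],"dr": [0,0,0]},
    {"gripper": 100,"delta_pos": [0,0,0],"dr": [0,0,0]}
  ]
}}

```text
t: 1.4
ee_pos: [533.0, 325.1, 230.3]
orientation: [0.043, 1.571, -0.043]
ft_force: [0.0, -0.2, 0.2]
width: 87.9
```

```bash
python3 - <<'E'
from h import *
st(); d=cam('wrist'); W=cloud(d); np.save('w1.npy',W); cv2.imwrite('pics/w1.png',d['img'][:,:,::-1])
print(-d['R'].T@d['t'], d['R'].round(2).tolist())
P=W.reshape(-1,3); P=P[np.isfinite(P[:,0])&(np.hypot(P[:,0]-530,P[:,1]-326)<50)]
for a,b in [(6,12),(64,72),(80,100),(100,120),(120,145),(148,160)]:
    q=P[(P[:,2]>a)&(P[:,2]<b)]
    if len(q):print(a,len(q),q.mean(0).round(1),q.min(0).round(1),q.max(0).round(1))
E
```

```text
t 1.40 pos [533.  325.1 230.3] q [ 0.53  0.42  1.63  0.    1.09 -0.99] F [ 0.  -0.2  0.2] w 87.9
[[-0.001, -0.0, -1.0], [0.054, 0.999, -0.0], [0.999, -0.054, -0.001]]
[457.92131379 329.99538536 385.88873731] [[0.05, 1.0, -0.0], [0.96, -0.05, 0.27], [0.27, -0.01, -0.96]]
6 971 [515.4 329.    9.5] [494.8 293.1   6.7] [549.5 364.3  11.9]
64 607 [527.3 329.   68.8] [505.2 303.6  64. ] [552.7 354.   72. ]
80 75 [523.6 329.1  91.4] [521.3 320.   80.1] [530.4 337.8 100. ]
100 73 [523.6 328.9 111.5] [521.5 320.1 100.5] [530.3 337.9 120. ]
120 121 [523.5 329.3 133.1] [521.4 320.6 120.6] [530.1 337.9 144.9]
148 344 [529.3 329.  153.8] [521.4 320.1 148.3] [538.8 337.3 156.1]
```

View pics/w1.png

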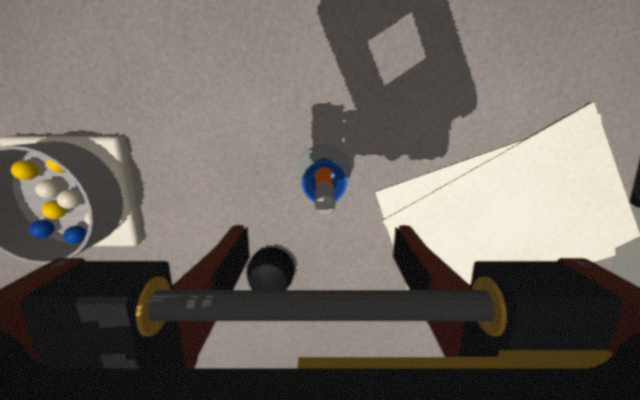

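The wrist view shows the rod at (324,190), upright in its blue cup. It measures (530,329), which matches the cup.

Emit:
{"api": "apply_moves", "payload": {
  "increments": [
    {"gripper": 100,"delta_pos": [0,0.38,-0.32],"dr": [0,0,0]},
    {"gripper": 100,"delta_pos": [2.5,0,0],"dr": [0,0,0]},
    {"gripper": 100,"delta_pos": [2.5,0,0],"dr": [0,0,0]},
    {"gripper": 100,"delta_pos": [2.5,0,0],"dr": [0,0,0]},
    {"gripper": 100,"delta_pos": [2.5,0,0],"dr": [0,0,0]}
  ]
}}

```text
t: 1.87
ee_pos: [528.0, 331.9, 130.0]
orientation: [0.039, 1.57, -0.038]
ft_force: [0.7, -0.0, 0.0]
width: 87.8
```

Emit:
{"api": "apply_moves", "payload": {
  "increments": [
    {"gripper": 100,"delta_pos": [2.3,0,0],"dr": [0,0,0]},
    {"gripper": 60,"delta_pos": [0,0,0],"dr": [0,0,0]},
    {"gripper": 30,"delta_pos": [0,0,0],"dr": [0,0,0]},
    {"gripper": 0,"delta_pos": [0,0,0],"dr": [0,0,0]},
    {"gripper": 0,"delta_pos": [0,0,0],"dr": [0,0,0]}
  ]
}}

```text
t: 2.28
ee_pos: [530.1, 331.3, 109.5]
orientation: [0.041, 1.568, -0.039]
ft_force: [0.6, 0.6, 0.0]
width: 64.4
```

Emit:
{"api": "apply_moves", "payload": {
  "increments": [
    {"gripper": 0,"delta_pos": [0,0,0],"dr": [0,0,0]},
    {"gripper": 0,"delta_pos": [0,0,0],"dr": [0,0,0]},
    {"gripper": 0,"delta_pos": [0,0,0],"dr": [0,0,0]},
    {"gripper": 0,"delta_pos": [0,0,0],"dr": [0,0,0]},
    {"gripper": 0,"delta_pos": [0,0,0],"dr": [0,0,0]}
  ]
}}

```text
t: 2.7
ee_pos: [529.6, 330.1, 108.0]
orientation: [0.041, 1.57, -0.041]
ft_force: [-0.7, 0.8, -1.1]
width: 31.1
```

Emit:
{"api": "apply_moves", "payload": {
  "increments": [
    {"gripper": 0,"delta_pos": [0,0,0],"dr": [0,0,0]},
    {"gripper": 0,"delta_pos": [0,0,0],"dr": [0,0,0]},
    {"gripper": 0,"delta_pos": [0,0,0],"dr": [0,0,0]},
    {"gripper": 0,"delta_pos": [0,0,0],"dr": [0,0,0]},
    {"gripper": 0,"delta_pos": [-0.5,0,0],"dr": [0,0,0]}
  ]
}}

```text
t: 3.12
ee_pos: [528.8, 329.7, 111.8]
orientation: [0.04, 1.572, -0.042]
ft_force: [0.8, -0.4, -1.2]
width: 17.4
```

```bash
python3 - <<'E'
from h import *
st()
E
```

```text
t 3.12 pos [528.8 329.7 111.8] q [ 0.54  0.57  1.7   0.    0.87 -0.98] F [ 0.8 -0.4 -1.2] w 17.4
[[-0.002, -0.001, -1.0], [0.052, 0.999, -0.001], [0.999, -0.052, -0.002]]
```

Emit:
{"api": "apply_moves", "payload": {
  "increments": [
    {"gripper": 0,"delta_pos": [-1.5,0,0],"dr": [0,0,0]},
    {"gripper": 0,"delta_pos": [-2,0,0],"dr": [0,0,0]},
    {"gripper": 0,"delta_pos": [-2.5,0,0],"dr": [0,0,0]},
    {"gripper": 0,"delta_pos": [-2,0,0],"dr": [0,0,0]},
    {"gripper": 0,"delta_pos": [-1.5,0,0],"dr": [0,0,0]}
  ]
}}

```text
t: 3.53
ee_pos: [530.0, 330.4, 209.9]
orientation: [0.041, 1.569, -0.04]
ft_force: [-0.3, -0.3, -1.3]
width: 17.6
```

Emit:
{"api": "apply_moves", "payload": {
  "increments": [
    {"gripper": 0,"delta_pos": [0,-0.8,0.07],"dr": [0,0,0]},
    {"gripper": 0,"delta_pos": [0,-1.6,0.13],"dr": [0,0,0]},
    {"gripper": 0,"delta_pos": [0,-2.4,0.2],"dr": [0,0,0]},
    {"gripper": 0,"delta_pos": [0,-2.6,0.2],"dr": [0,0,0]},
    {"gripper": 0,"delta_pos": [0,-2.6,0.2],"dr": [0,0,0]}
  ]
}}

```text
t: 3.95
ee_pos: [530.9, 227.3, 205.9]
orientation: [0.039, 1.573, -0.042]
ft_force: [0.7, 0.4, -0.7]
width: 17.8
```

Emit:
{"api": "apply_moves", "payload": {
  "increments": [
    {"gripper": 0,"delta_pos": [0,-2.6,0.2],"dr": [0,0,0]},
    {"gripper": 0,"delta_pos": [0,-2.6,0.2],"dr": [0,0,0]},
    {"gripper": 0,"delta_pos": [0,-2.6,0.2],"dr": [0,0,0]},
    {"gripper": 0,"delta_pos": [0,-2.6,0.2],"dr": [0,0,0]},
    {"gripper": 0,"delta_pos": [0,-2.6,0.2],"dr": [0,0,0]}
  ]
}}

```text
t: 4.37
ee_pos: [533.8, 96.8, 205.9]
orientation: [0.04, 1.574, -0.042]
ft_force: [-0.0, 0.4, -1.9]
width: 17.8
```

Emit:
{"api": "apply_moves", "payload": {
  "increments": [
    {"gripper": 0,"delta_pos": [0,-2.6,0.2],"dr": [0,0,0]},
    {"gripper": 0,"delta_pos": [0,-2.6,0.2],"dr": [0,0,0]},
    {"gripper": 0,"delta_pos": [0,-2.6,0.2],"dr": [0,0,0]},
    {"gripper": 0,"delta_pos": [0,-2.6,0.2],"dr": [0,0,0]},
    {"gripper": 0,"delta_pos": [0,-2.4,0.13],"dr": [0,0,0]}
  ]
}}

```text
t: 4.78
ee_pos: [536.2, -31.3, 206.0]
orientation: [0.041, 1.574, -0.041]
ft_force: [-0.5, 0.2, -0.8]
width: 17.3
```

Emit:
{"api": "apply_moves", "payload": {
  "increments": [
    {"gripper": 0,"delta_pos": [0,-1.2,0],"dr": [0,0,0]},
    {"gripper": 0,"delta_pos": [0,-0.6,0],"dr": [0,0,0]},
    {"gripper": 0,"delta_pos": [0,0,0],"dr": [0,0,0]},
    {"gripper": 0,"delta_pos": [0,0,0],"dr": [0,0,0]},
    {"gripper": 0,"delta_pos": [0,0,0],"dr": [0,0,0]}
  ]
}}

```text
t: 5.2
ee_pos: [537.0, -46.0, 207.4]
orientation: [0.04, 1.571, -0.04]
ft_force: [-0.1, 0.4, -1.5]
width: 17.6
```

```bash
python3 - <<'E'
from h import *
st(); d=cam('wrist'); W=cloud(d); cv2.imwrite('pics/w2.png',d['img'][:,:,::-1])
d2=cam('scene'); 
im=cv2.resize(d2['img'][80:260,220:440,::-1],(770,600),interpolation=cv2.INTER_CUBIC); cv2.imwrite('pics/s2.png',im)
P=cloud(d2).reshape(-1,3); P=P[np.isfinite(P[:,0])&(np.hypot(P[:,0]-536,P[:,1]+50)<40)]
for a in range(105,190,15):
    q=P[(P[:,2]>a)&(P[:,2]<a+15)]
    if len(q):print(a,len(q),np.median(q,0).round(1))
E
```

```text
t 5.20 pos [537.  -46.  207.4] q [-0.11  0.33  1.84  0.    0.98 -1.63] F [-0.1  0.4 -1.5] w 17.6
[[-0.001, 0.0, -1.0], [0.051, 0.999, 0.0], [0.999, -0.051, -0.001]]
105 17 [546.5 -50.5 116.2]
120 31 [546.9 -52.7 127.9]
135 35 [546.7 -50.5 143.9]
150 31 [546.8 -50.5 158.2]
165 33 [546.2 -51.8 172.8]
180 32 [546.8 -49.8 187.3]
```

View pics/s2.png

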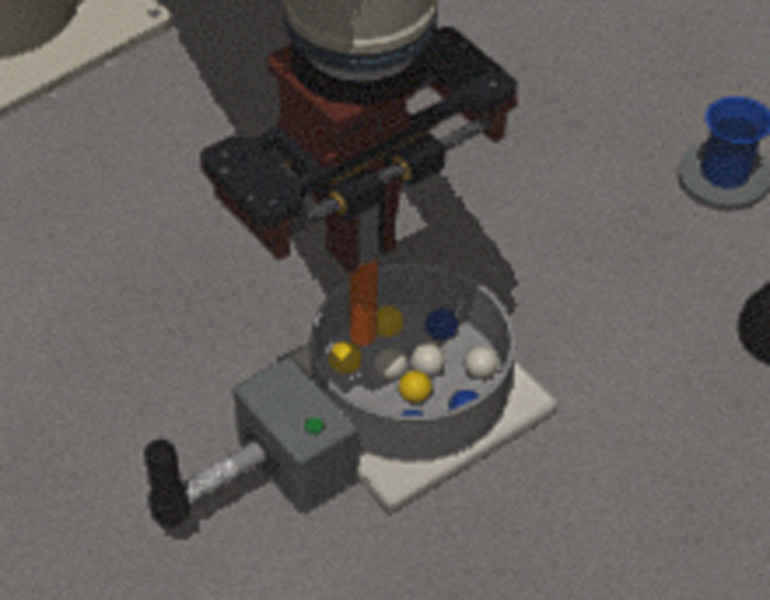

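View pics/w2.png

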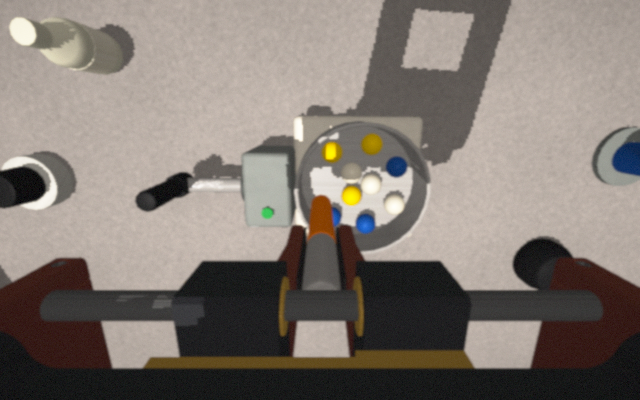

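Scene: the rod is upright over the clear floor next to the housing, tip at about (363,340). Wrist view: tip (320,203), no bead under it. Now lowering.

Emit:
{"api": "apply_moves", "payload": {
  "increments": [
    {"gripper": 0,"delta_pos": [0,-0.4,-0.1],"dr": [0,0,0]},
    {"gripper": 0,"delta_pos": [1.5,0,0],"dr": [0,0,0]},
    {"gripper": 0,"delta_pos": [1.8,0,0],"dr": [0,0,0]},
    {"gripper": 0,"delta_pos": [1.8,0,0],"dr": [0,0,0]},
    {"gripper": 0,"delta_pos": [1.4,0,0],"dr": [0,0,0]}
  ]
}}

```text
t: 5.72
ee_pos: [535.7, -50.4, 141.7]
orientation: [0.04, 1.571, -0.04]
ft_force: [-0.3, 0.2, -1.0]
width: 18.0
```

Emit:
{"api": "apply_moves", "payload": {
  "increments": [
    {"gripper": 0,"delta_pos": [0.7,0,0],"dr": [0,0,0]},
    {"gripper": 0,"delta_pos": [0.4,0,0],"dr": [0,0,0]},
    {"gripper": 0,"delta_pos": [0,0,0],"dr": [0,0,0]},
    {"gripper": 0,"delta_pos": [0,0,0],"dr": [0,0,0]},
    {"gripper": 0,"delta_pos": [0,0,0],"dr": [0,0,0]}
  ]
}}

```text
t: 6.13
ee_pos: [536.7, -50.8, 132.5]
orientation: [0.04, 1.569, -0.041]
ft_force: [0.1, 0.1, -1.5]
width: 17.1
```

Emit:
{"api": "apply_moves", "payload": {
  "increments": [
    {"gripper": 0,"delta_pos": [0.2,0.5,0],"dr": [0,0,0]},
    {"gripper": 0,"delta_pos": [0,0.5,0],"dr": [0,0,0]},
    {"gripper": 0,"delta_pos": [0,0.4,0],"dr": [0,0,0]},
    {"gripper": 0,"delta_pos": [0,0.1,0],"dr": [0,0,0]},
    {"gripper": 0,"delta_pos": [0,0,0],"dr": [0,0,0]}
  ]
}}

```text
t: 6.55
ee_pos: [537.0, -35.2, 129.8]
orientation: [0.04, 1.57, -0.04]
ft_force: [-0.6, 0.5, -0.4]
width: 17.7
```

Emit:
{"api": "apply_moves", "payload": {
  "increments": [
    {"gripper": 0,"delta_pos": [0,0.102,-0.776],"dr": [0,0,0]},
    {"gripper": 0,"delta_pos": [0,0.3,-0.724],"dr": [0,0,0]},
    {"gripper": 0,"delta_pos": [0,0.477,-0.621],"dr": [0,0,0]},
    {"gripper": 0,"delta_pos": [0,0.621,-0.477],"dr": [0,0,0]},
    {"gripper": 0,"delta_pos": [0,0.724,-0.3],"dr": [0,0,0]}
  ]
}}

```text
t: 6.97
ee_pos: [508.1, -11.6, 129.7]
orientation: [0.041, 1.571, -0.041]
ft_force: [0.4, 0.6, -0.9]
width: 17.7
```

Emit:
{"api": "apply_moves", "payload": {
  "increments": [
    {"gripper": 0,"delta_pos": [0,0.776,-0.102],"dr": [0,0,0]},
    {"gripper": 0,"delta_pos": [0,0.776,0.102],"dr": [0,0,0]},
    {"gripper": 0,"delta_pos": [0,0.724,0.3],"dr": [0,0,0]},
    {"gripper": 0,"delta_pos": [0,0.621,0.477],"dr": [0,0,0]},
    {"gripper": 0,"delta_pos": [0,0.477,0.621],"dr": [0,0,0]}
  ]
}}

```text
t: 7.38
ee_pos: [525.4, 21.9, 129.7]
orientation: [0.04, 1.57, -0.04]
ft_force: [0.1, -0.3, -0.5]
width: 18.0
```

Emit:
{"api": "apply_moves", "payload": {
  "increments": [
    {"gripper": 0,"delta_pos": [0,0.3,0.724],"dr": [0,0,0]},
    {"gripper": 0,"delta_pos": [0,0.102,0.776],"dr": [0,0,0]},
    {"gripper": 0,"delta_pos": [0,-0.102,0.776],"dr": [0,0,0]},
    {"gripper": 0,"delta_pos": [0,-0.3,0.724],"dr": [0,0,0]},
    {"gripper": 0,"delta_pos": [0,-0.477,0.621],"dr": [0,0,0]}
  ]
}}

```text
t: 7.8
ee_pos: [561.7, 13.9, 129.6]
orientation: [0.041, 1.57, -0.041]
ft_force: [0.1, 0.2, -0.6]
width: 17.6
```

Emit:
{"api": "apply_moves", "payload": {
  "increments": [
    {"gripper": 0,"delta_pos": [0,-0.621,0.477],"dr": [0,0,0]},
    {"gripper": 0,"delta_pos": [0,-0.724,0.3],"dr": [0,0,0]},
    {"gripper": 0,"delta_pos": [0,-0.776,0.102],"dr": [0,0,0]},
    {"gripper": 0,"delta_pos": [0,-0.776,-0.102],"dr": [0,0,0]},
    {"gripper": 0,"delta_pos": [0,-0.724,-0.3],"dr": [0,0,0]}
  ]
}}

```text
t: 8.22
ee_pos: [563.4, -23.3, 129.7]
orientation: [0.041, 1.57, -0.041]
ft_force: [0.7, -0.3, -1.1]
width: 17.4
```

Emit:
{"api": "apply_moves", "payload": {
  "increments": [
    {"gripper": 0,"delta_pos": [0,-0.621,-0.477],"dr": [0,0,0]},
    {"gripper": 0,"delta_pos": [0,-0.477,-0.621],"dr": [0,0,0]},
    {"gripper": 0,"delta_pos": [0,-0.3,-0.724],"dr": [0,0,0]},
    {"gripper": 0,"delta_pos": [0,-0.102,-0.776],"dr": [0,0,0]},
    {"gripper": 0,"delta_pos": [0,0,0],"dr": [0,0,0]}
  ]
}}

```text
t: 8.63
ee_pos: [534.6, -35.8, 129.5]
orientation: [0.041, 1.572, -0.041]
ft_force: [-0.1, -0.2, -0.0]
width: 17.9
```

```bash
python3 - <<'E'
from h import *
o,R=st(); p=np.array(o['ee_pos'])[:2]-[538.3,-5.5]; print('dryer',p@[.9986,-.053],p@[.053,.9986])
E
```

```text
t 8.63 pos [534.6 -35.8 129.5] q [-0.09  0.44  1.89  0.    0.81 -1.61] F [-0.1 -0.2 -0. ] w 17.9
[[-0.002, 0.0, -1.0], [0.052, 0.999, 0.0], [0.999, -0.052, -0.002]]
dryer -2.1270031828659404 -30.455940434010767
```

Good; second round.

Emit:
{"api": "apply_moves", "payload": {
  "increments": [
    {"gripper": 0,"delta_pos": [0,0.102,-0.776],"dr": [0,0,0]},
    {"gripper": 0,"delta_pos": [0,0.3,-0.724],"dr": [0,0,0]},
    {"gripper": 0,"delta_pos": [0,0.477,-0.621],"dr": [0,0,0]},
    {"gripper": 0,"delta_pos": [0,0.621,-0.477],"dr": [0,0,0]},
    {"gripper": 0,"delta_pos": [0,0.724,-0.3],"dr": [0,0,0]}
  ]
}}

```text
t: 9.05
ee_pos: [508.2, -11.3, 129.6]
orientation: [0.041, 1.571, -0.041]
ft_force: [0.1, -0.4, -1.3]
width: 17.8
```

Emit:
{"api": "apply_moves", "payload": {
  "increments": [
    {"gripper": 0,"delta_pos": [0,0.776,-0.102],"dr": [0,0,0]},
    {"gripper": 0,"delta_pos": [0,0.776,0.102],"dr": [0,0,0]},
    {"gripper": 0,"delta_pos": [0,0.724,0.3],"dr": [0,0,0]},
    {"gripper": 0,"delta_pos": [0,0.621,0.477],"dr": [0,0,0]},
    {"gripper": 0,"delta_pos": [0,0.477,0.621],"dr": [0,0,0]}
  ]
}}

```text
t: 9.47
ee_pos: [525.5, 21.9, 129.7]
orientation: [0.04, 1.57, -0.04]
ft_force: [-0.0, -0.3, -0.0]
width: 17.7
```

Emit:
{"api": "apply_moves", "payload": {
  "increments": [
    {"gripper": 0,"delta_pos": [0,0.3,0.724],"dr": [0,0,0]},
    {"gripper": 0,"delta_pos": [0,0.102,0.776],"dr": [0,0,0]},
    {"gripper": 0,"delta_pos": [0,-0.102,0.776],"dr": [0,0,0]},
    {"gripper": 0,"delta_pos": [0,-0.3,0.724],"dr": [0,0,0]},
    {"gripper": 0,"delta_pos": [0,-0.477,0.621],"dr": [0,0,0]}
  ]
}}

```text
t: 9.88
ee_pos: [561.8, 13.8, 129.6]
orientation: [0.041, 1.57, -0.041]
ft_force: [0.3, -0.7, -0.7]
width: 17.6
```

Emit:
{"api": "apply_moves", "payload": {
  "increments": [
    {"gripper": 0,"delta_pos": [0,-0.621,0.477],"dr": [0,0,0]},
    {"gripper": 0,"delta_pos": [0,-0.724,0.3],"dr": [0,0,0]},
    {"gripper": 0,"delta_pos": [0,-0.776,0.102],"dr": [0,0,0]},
    {"gripper": 0,"delta_pos": [0,-0.776,-0.102],"dr": [0,0,0]},
    {"gripper": 0,"delta_pos": [0,-0.724,-0.3],"dr": [0,0,0]}
  ]
}}

```text
t: 10.3
ee_pos: [563.4, -23.3, 129.6]
orientation: [0.041, 1.57, -0.041]
ft_force: [-0.8, -0.1, -1.1]
width: 17.6
```

Emit:
{"api": "apply_moves", "payload": {
  "increments": [
    {"gripper": 0,"delta_pos": [0,-0.621,-0.477],"dr": [0,0,0]},
    {"gripper": 0,"delta_pos": [0,-0.477,-0.621],"dr": [0,0,0]},
    {"gripper": 0,"delta_pos": [0,-0.3,-0.724],"dr": [0,0,0]},
    {"gripper": 0,"delta_pos": [0,-0.102,-0.776],"dr": [0,0,0]},
    {"gripper": 0,"delta_pos": [0,0,0],"dr": [0,0,0]}
  ]
}}

```text
t: 10.72
ee_pos: [534.5, -35.8, 129.5]
orientation: [0.041, 1.572, -0.041]
ft_force: [0.6, 0.5, -1.0]
width: 17.8
```

```bash
python3 - <<'E'
from h import *
o,R=st(); d=cam('scene'); t=cam('top')
a=cv2.resize(d['img'][80:260,260:440,::-1],(400,400),interpolation=cv2.INTER_CUBIC); b=cv2.resize(t['img'][130:260,220:350,::-1],(400,400),interpolation=cv2.INTER_CUBIC)
cv2.imwrite('pics/s3.png',np.hstack([a,b]))
E
```

```text
t 10.72 pos [534.5 -35.8 129.5] q [-0.09  0.44  1.89  0.    0.81 -1.61] F [ 0.6  0.5 -1. ] w 17.8
[[-0.002, 0.0, -1.0], [0.052, 0.999, 0.0], [0.999, -0.052, -0.002]]
```

View pics/s3.png

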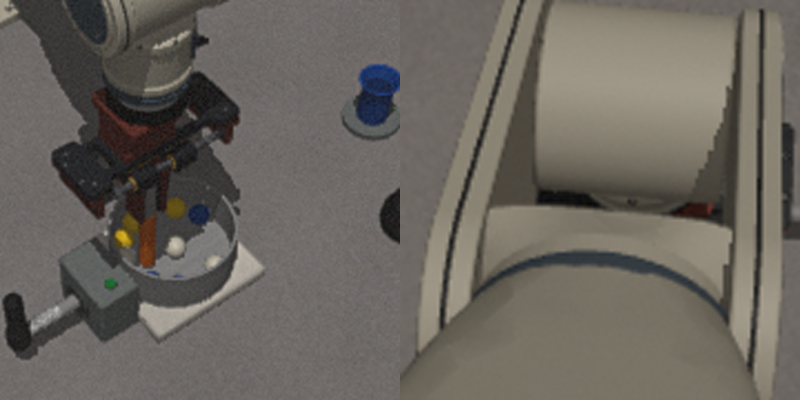

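The beads are well mixed: the yellow that began at scene pixel (339,196) is gone from there, and the blues have moved too. All beads remain in the pot. Lift and return.

Emit:
{"api": "apply_moves", "payload": {
  "increments": [
    {"gripper": 0,"delta_pos": [-1.0,0,0],"dr": [0,0,0]},
    {"gripper": 0,"delta_pos": [-1.8,0,0],"dr": [0,0,0]},
    {"gripper": 0,"delta_pos": [-2.2,0,0],"dr": [0,0,0]},
    {"gripper": 0,"delta_pos": [-2.0,0,0],"dr": [0,0,0]},
    {"gripper": 0,"delta_pos": [-1.0,0,0],"dr": [0,0,0]}
  ]
}}

```text
t: 11.23
ee_pos: [538.5, -35.6, 212.8]
orientation: [0.04, 1.566, -0.04]
ft_force: [-0.1, 0.1, 0.2]
width: 17.2
```

Emit:
{"api": "apply_moves", "payload": {
  "increments": [
    {"gripper": 0,"delta_pos": [0,0.8,-0.05],"dr": [0,0,0]},
    {"gripper": 0,"delta_pos": [0,1.6,-0.11],"dr": [0,0,0]},
    {"gripper": 0,"delta_pos": [0,2.4,-0.16],"dr": [0,0,0]},
    {"gripper": 0,"delta_pos": [0,2.6,-0.17],"dr": [0,0,0]},
    {"gripper": 0,"delta_pos": [0,2.6,-0.17],"dr": [0,0,0]}
  ]
}}

```text
t: 11.65
ee_pos: [534.8, 65.8, 208.7]
orientation: [0.041, 1.572, -0.041]
ft_force: [-0.0, 0.4, -2.2]
width: 17.7
```

Emit:
{"api": "apply_moves", "payload": {
  "increments": [
    {"gripper": 0,"delta_pos": [0,2.6,-0.17],"dr": [0,0,0]},
    {"gripper": 0,"delta_pos": [0,2.6,-0.17],"dr": [0,0,0]},
    {"gripper": 0,"delta_pos": [0,2.6,-0.17],"dr": [0,0,0]},
    {"gripper": 0,"delta_pos": [0,2.6,-0.17],"dr": [0,0,0]},
    {"gripper": 0,"delta_pos": [0,2.6,-0.17],"dr": [0,0,0]}
  ]
}}

```text
t: 12.07
ee_pos: [532.7, 196.5, 208.5]
orientation: [0.04, 1.572, -0.041]
ft_force: [0.2, 0.1, -0.5]
width: 17.8
```

Emit:
{"api": "apply_moves", "payload": {
  "increments": [
    {"gripper": 0,"delta_pos": [0,2.6,-0.17],"dr": [0,0,0]},
    {"gripper": 0,"delta_pos": [0,2.6,-0.17],"dr": [0,0,0]},
    {"gripper": 0,"delta_pos": [0,2.6,-0.17],"dr": [0,0,0]},
    {"gripper": 0,"delta_pos": [0,2.6,-0.17],"dr": [0,0,0]},
    {"gripper": 0,"delta_pos": [0,1.7,-0.12],"dr": [0,0,0]}
  ]
}}

```text
t: 12.48
ee_pos: [531.0, 318.5, 208.5]
orientation: [0.04, 1.572, -0.04]
ft_force: [-0.4, 0.1, -0.9]
width: 17.7
```

Emit:
{"api": "apply_moves", "payload": {
  "increments": [
    {"gripper": 0,"delta_pos": [0,1.0,-0.08],"dr": [0,0,0]},
    {"gripper": 0,"delta_pos": [0,0.38,-0.03],"dr": [0,0,0]},
    {"gripper": 0,"delta_pos": [0,0,0],"dr": [0,0,0]},
    {"gripper": 0,"delta_pos": [0,0,0],"dr": [0,0,0]},
    {"gripper": 0,"delta_pos": [0,0,0],"dr": [0,0,0]}
  ]
}}

```text
t: 12.9
ee_pos: [531.6, 328.6, 209.6]
orientation: [0.041, 1.571, -0.042]
ft_force: [-0.2, 0.6, -0.8]
width: 17.4
```

```bash
python3 - <<'E'
from h import *
st(); d=cam('scene'); W=cloud(d); P=W.reshape(-1,3); P=P[np.isfinite(P[:,0])&(np.hypot(P[:,0]-532,P[:,1]-326)<45)]
for a in list(range(64,70,6))+list(range(100,190,12)):
    q=P[(P[:,2]>a)&(P[:,2]<a+12)]
    if len(q):print(a,len(q),np.mean(q,0).round(1),q.min(0).round(1),q.max(0).round(1))
w=cam('wrist'); v,u=350,0
im=np.hstack([cv2.resize(d['img'][50:170,370:490,::-1],(400,400),interpolation=cv2.INTER_CUBIC),cv2.resize(w['img'][100:260,240:400,::-1],(400,400),interpolation=cv2.INTER_CUBIC)])
cv2.imwrite('pics/s4.png',im)
E
```

```text
t 12.90 pos [531.6 328.6 209.6] q [ 0.53  0.45  1.65 -0.    1.05 -0.98] F [-0.2  0.6 -0.8] w 17.4
[[-0.0, -0.0, -1.0], [0.053, 0.999, -0.001], [0.999, -0.053, -0.0]]
64 91 [532.1 330.5  67.8] [506.7 302.2  64.1] [557.6 355.2  73.5]
100 1 [535.9 322.8 111.8] [535.9 322.8 111.8] [535.9 322.8 111.8]
112 18 [539.3 322.9 119.4] [533.5 316.  112.3] [544.8 330.7 123.6]
124 25 [538.8 322.8 130. ] [528.4 317.  124.5] [546.  335.2 135.7]
136 26 [538.5 322.8 141.5] [528.3 317.2 136.1] [544.1 330.8 147.9]
148 28 [538.2 322.5 153.9] [527.5 318.3 148.6] [545.  329.8 160. ]
160 27 [538.6 323.3 166.4] [527.4 318.9 160.4] [544.2 333.7 171.8]
172 28 [539.3 323.3 177.8] [529.9 316.7 172.5] [543.8 333.4 183.3]
184 26 [538.9 324.4 189. ] [528.6 319.5 184.1] [543.4 333.1 195.7]
```

View pics/s4.png

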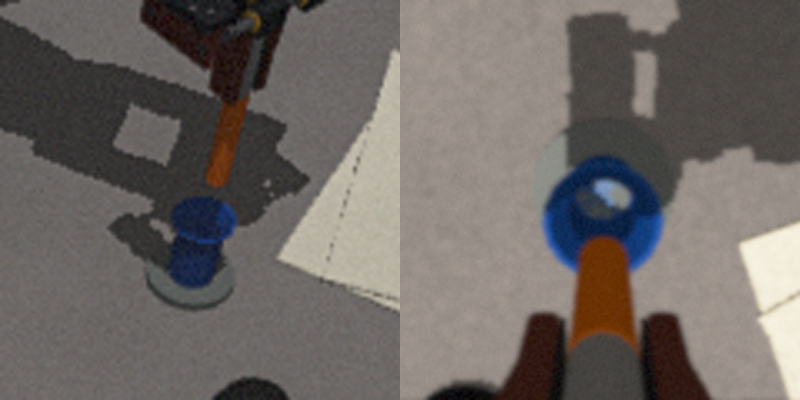

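Rod tip is centred over the cup in y, about 2 mm far in x. I'll correct that and lower.

Emit:
{"api": "apply_moves", "payload": {
  "increments": [
    {"gripper": 0,"delta_pos": [0,0.08,-0.2],"dr": [0,0,0]},
    {"gripper": 0,"delta_pos": [1.2,0,0],"dr": [0,0,0]},
    {"gripper": 0,"delta_pos": [1.6,0,0],"dr": [0,0,0]},
    {"gripper": 0,"delta_pos": [1.6,0,0],"dr": [0,0,0]},
    {"gripper": 0,"delta_pos": [1.6,0,0],"dr": [0,0,0]}
  ]
}}

```text
t: 13.42
ee_pos: [529.4, 330.3, 148.4]
orientation: [0.041, 1.57, -0.041]
ft_force: [0.1, 0.7, -0.6]
width: 17.9
```

Emit:
{"api": "apply_moves", "payload": {
  "increments": [
    {"gripper": 0,"delta_pos": [1.6,0,0],"dr": [0,0,0]},
    {"gripper": 0,"delta_pos": [1.3,0,0],"dr": [0,0,0]},
    {"gripper": 0,"delta_pos": [0.8,0,0],"dr": [0,0,0]},
    {"gripper": 0,"delta_pos": [0.2,0,0],"dr": [0,0,0]},
    {"gripper": 0,"delta_pos": [0,0,0],"dr": [0,0,0]}
  ]
}}

```text
t: 13.83
ee_pos: [529.4, 330.5, 110.0]
orientation: [0.04, 1.571, -0.041]
ft_force: [-0.2, -0.2, 0.2]
width: 17.6
```

Emit:
{"api": "apply_moves", "payload": {
  "increments": [
    {"gripper": 0,"delta_pos": [0.15,0,0],"dr": [0,0,0]},
    {"gripper": 0,"delta_pos": [0,0,0],"dr": [0,0,0]},
    {"gripper": 30,"delta_pos": [0,0,0],"dr": [0,0,0]},
    {"gripper": 50,"delta_pos": [0,0,0],"dr": [0,0,0]},
    {"gripper": 50,"delta_pos": [0,0,0],"dr": [0,0,0]}
  ]
}}

```text
t: 14.25
ee_pos: [529.9, 330.9, 109.8]
orientation: [0.041, 1.569, -0.04]
ft_force: [-0.5, -0.9, -0.7]
width: 34.1
```

Emit:
{"api": "apply_moves", "payload": {
  "increments": [
    {"gripper": 50,"delta_pos": [0,0,0],"dr": [0,0,0]},
    {"gripper": 50,"delta_pos": [0,0,0],"dr": [0,0,0]},
    {"gripper": 50,"delta_pos": [0,0,0],"dr": [0,0,0]},
    {"gripper": 50,"delta_pos": [0,0,0],"dr": [0,0,0]},
    {"gripper": 50,"delta_pos": [-0.5,0,0],"dr": [0,0,0]}
  ]
}}

```text
t: 14.67
ee_pos: [529.1, 330.4, 113.5]
orientation: [0.04, 1.572, -0.041]
ft_force: [-0.9, -0.9, 1.1]
width: 43.5
```

Emit:
{"api": "apply_moves", "payload": {
  "increments": [
    {"gripper": 50,"delta_pos": [-1.5,0,0],"dr": [0,0,0]},
    {"gripper": 50,"delta_pos": [-2.5,0,0],"dr": [0,0,0]},
    {"gripper": 50,"delta_pos": [-2.5,0,0],"dr": [0,0,0]},
    {"gripper": 50,"delta_pos": [-2.5,0,0],"dr": [0,0,0]},
    {"gripper": 50,"delta_pos": [-1.0,0,0],"dr": [0,0,0]}
  ]
}}

```text
t: 15.08
ee_pos: [531.0, 331.5, 218.0]
orientation: [0.043, 1.566, -0.039]
ft_force: [1.0, 0.6, -0.5]
width: 44.2
```

```bash
python3 - <<'E'
from h import *
st()
for n in ['scene','wrist']:
    W=cloud(cam(n)); P=W.reshape(-1,3); P=P[np.isfinite(P[:,0])&(np.hypot(P[:,0]-530,P[:,1]-328)<45)]
    for a,b in [(64,72),(80,100),(100,120),(120,145),(148,160)]:
        q=P[(P[:,2]>a)&(P[:,2]<b)]
        if len(q):print(n,a,len(q),np.mean(q,0).round(1),q.max(0).round(1))
E
```

```text
t 15.08 pos [531.  331.5 218. ] q [ 0.54  0.44  1.64 -0.    1.06 -0.98] F [ 1.   0.6 -0.5] w 44.2
[[0.004, 0.003, -1.0], [0.052, 0.999, 0.003], [0.999, -0.052, 0.004]]
scene 64 93 [533.3 326.2  68.1] [558.3 353.9  71.9]
scene 80 39 [537.1 325.4  91.3] [544.2 333.  100. ]
scene 100 36 [537.5 325.4 110.1] [542.7 333.9 117.9]
scene 120 56 [537.  325.4 132.5] [545.  336.  144.5]
scene 148 32 [535.  327.9 152.2] [544.6 335.3 155.5]
wrist 64 659 [527.1 328.3  68.9] [552.5 353.9  71.9]
wrist 80 82 [524.4 332.   91.2] [531.3 340.3 100. ]
wrist 100 88 [524.5 332.  110.9] [531.2 340.4 119.7]
wrist 120 149 [524.4 331.7 133.1] [530.6 340.2 145. ]
wrist 148 377 [530.2 331.6 153.7] [539.4 340.3 157.3]
```

Emit:
{"api": "apply_moves", "payload": {
  "increments": [
    {"gripper": 70,"delta_pos": [0,-1.0,0.05],"dr": [0,0,0]},
    {"gripper": 70,"delta_pos": [0,-3.0,0.14],"dr": [0,0,0]},
    {"gripper": 70,"delta_pos": [0,-3.0,0.14],"dr": [0,0,0]},
    {"gripper": 70,"delta_pos": [0,-3.0,0.14],"dr": [0,0,0]},
    {"gripper": 70,"delta_pos": [0,-3.0,0.14],"dr": [0,0,0]}
  ]
}}

```text
t: 15.6
ee_pos: [527.4, 198.3, 211.9]
orientation: [0.039, 1.574, -0.042]
ft_force: [0.6, 0.1, 0.5]
width: 61.2
```

Emit:
{"api": "apply_moves", "payload": {
  "increments": [
    {"gripper": 70,"delta_pos": [0,-3.0,0.14],"dr": [0,0,0]},
    {"gripper": 70,"delta_pos": [0,-3.0,0.14],"dr": [0,0,0]},
    {"gripper": 70,"delta_pos": [0,-3.0,0.14],"dr": [0,0,0]},
    {"gripper": 70,"delta_pos": [0,-3.0,0.14],"dr": [0,0,0]},
    {"gripper": 70,"delta_pos": [0,-3.0,0.14],"dr": [0,0,0]}
  ]
}}

```text
t: 16.02
ee_pos: [526.4, 48.3, 212.1]
orientation: [0.04, 1.574, -0.041]
ft_force: [0.3, -0.2, 0.3]
width: 61.5
```

Emit:
{"api": "apply_moves", "payload": {
  "increments": [
    {"gripper": 70,"delta_pos": [0,-3.0,0.14],"dr": [0,0,0]},
    {"gripper": 70,"delta_pos": [0,-3.0,0.14],"dr": [0,0,0]},
    {"gripper": 70,"delta_pos": [0,-3.0,0.14],"dr": [0,0,0]},
    {"gripper": 70,"delta_pos": [0,-3.0,0.14],"dr": [0,0,0]},
    {"gripper": 70,"delta_pos": [0,-3.0,0.14],"dr": [0,0,0]}
  ]
}}

```text
t: 16.43
ee_pos: [525.5, -101.4, 212.1]
orientation: [0.041, 1.574, -0.04]
ft_force: [0.8, 0.0, -0.1]
width: 61.4
```

Emit:
{"api": "apply_moves", "payload": {
  "increments": [
    {"gripper": 70,"delta_pos": [0,-3.0,0.14],"dr": [0,0,0]},
    {"gripper": 70,"delta_pos": [0,-3.0,0.14],"dr": [0,0,0]},
    {"gripper": 70,"delta_pos": [0,-3.0,0.14],"dr": [0,0,0]},
    {"gripper": 70,"delta_pos": [0,-1.0,0.04],"dr": [0,0,0]},
    {"gripper": 70,"delta_pos": [0,-0.5,0],"dr": [0,0,0]}
  ]
}}

```text
t: 16.85
ee_pos: [525.1, -206.3, 212.4]
orientation: [0.044, 1.573, -0.042]
ft_force: [-0.3, 0.5, -0.4]
width: 61.8
```

Emit:
{"api": "apply_moves", "payload": {
  "increments": [
    {"gripper": 70,"delta_pos": [0,0,0],"dr": [0,0,0]},
    {"gripper": 70,"delta_pos": [0,0,0],"dr": [0,0,0]},
    {"gripper": 70,"delta_pos": [0,0,0],"dr": [0,0,0]},
    {"gripper": 70,"delta_pos": [0,0,0],"dr": [0,0,0]},
    {"gripper": 70,"delta_pos": [0,0,0],"dr": [0,0,0]}
  ]
}}

```text
t: 17.27
ee_pos: [526.7, -203.9, 214.2]
orientation: [0.04, 1.57, -0.039]
ft_force: [0.1, 0.1, 0.4]
width: 61.5
```

```bash
python3 - <<'E'
from h import *
st(); d=cam('wrist');W=cloud(d); P=W.reshape(-1,3); cv2.imwrite('pics/w5.png',d['img'][:,:,::-1])
P=P[np.isfinite(P[:,0])&(np.hypot(P[:,0]-528,P[:,1]+204)<40)]
for a,b in [(60,75),(75,90),(90,105),(108,118)]:
    q=P[(P[:,2]>a)&(P[:,2]<b)]
    if len(q):print(a,len(q),np.mean(q,0).round(1),q.min(0).round(1),q.max(0).round(1))
E
```

```text
t 17.27 pos [ 526.7 -203.9  214.2] q [-0.39  0.36  1.78  0.    1.01 -1.91] F [0.1 0.1 0.4] w 61.5
[[0.0, 0.0, -1.0], [0.05, 0.999, 0.0], [0.999, -0.05, 0.0]]
60 64 [ 521.2 -202.5   66.9] [ 518.2 -213.9   60. ] [ 529.5 -192.    74.9]
75 60 [ 520.6 -202.7   83.1] [ 518.4 -212.2   75.2] [ 526.1 -193.7   89.7]
90 67 [ 520.7 -202.8   97.7] [ 518.3 -212.8   90.2] [ 528.7 -193.2  104.4]
108 352 [ 527.4 -202.9  113.9] [ 518.3 -212.3  108.1] [ 538.3 -193.6  116.2]
```

View pics/w5.png

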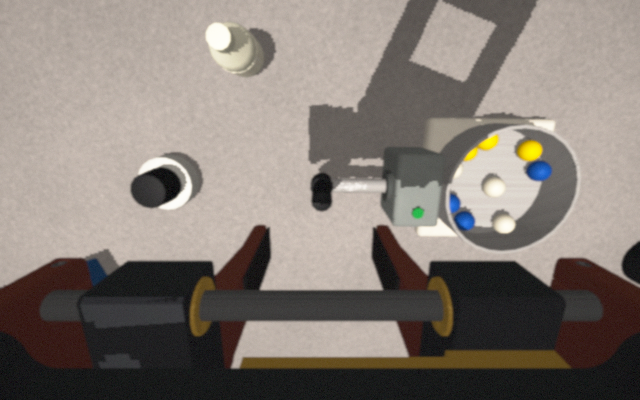

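Wrist view: post at (321,190) is centred between the fingers, measured (527.8,-203). The beads are scattered in the pot. Descend and grip.

Emit:
{"api": "apply_moves", "payload": {
  "increments": [
    {"gripper": 70,"delta_pos": [1.4,0.1,0.1],"dr": [0,0,0]},
    {"gripper": 70,"delta_pos": [3,0,0],"dr": [0,0,0]},
    {"gripper": 70,"delta_pos": [3,0,0],"dr": [0,0,0]},
    {"gripper": 70,"delta_pos": [3,0,0],"dr": [0,0,0]},
    {"gripper": 70,"delta_pos": [2,0,0],"dr": [0,0,0]}
  ]
}}

```text
t: 17.73
ee_pos: [526.7, -203.0, 88.0]
orientation: [0.041, 1.572, -0.04]
ft_force: [0.6, 0.8, 0.4]
width: 61.5
```

Emit:
{"api": "apply_moves", "payload": {
  "increments": [
    {"gripper": 70,"delta_pos": [1,0,0],"dr": [0,0,0]},
    {"gripper": 40,"delta_pos": [0,0,0],"dr": [0,0,0]},
    {"gripper": 0,"delta_pos": [0,0,0],"dr": [0,0,0]},
    {"gripper": 0,"delta_pos": [0,0,0],"dr": [0,0,0]},
    {"gripper": 0,"delta_pos": [0,0,0],"dr": [0,0,0]}
  ]
}}

```text
t: 18.15
ee_pos: [528.8, -204.3, 81.8]
orientation: [0.04, 1.568, -0.041]
ft_force: [-0.4, 0.5, -0.1]
width: 38.6
```

Emit:
{"api": "apply_moves", "payload": {
  "increments": [
    {"gripper": 0,"delta_pos": [0,0,0],"dr": [0,0,0]},
    {"gripper": 0,"delta_pos": [0,0,0],"dr": [0,0,0]},
    {"gripper": 0,"delta_pos": [0,0,0],"dr": [0,0,0]},
    {"gripper": 0,"delta_pos": [0,0,0],"dr": [0,0,0]},
    {"gripper": 0,"delta_pos": [0,0,0],"dr": [0,0,0]}
  ]
}}

```text
t: 18.57
ee_pos: [528.0, -204.0, 80.9]
orientation: [0.04, 1.569, -0.041]
ft_force: [-0.6, 1.5, 7.0]
width: 19.7
```

Emit:
{"api": "apply_moves", "payload": {
  "increments": [
    {"gripper": 0,"delta_pos": [0,-0.2,0],"dr": [0,0,0]},
    {"gripper": 0,"delta_pos": [0,-0.3,0],"dr": [0,0,0]},
    {"gripper": 0,"delta_pos": [0,-0.3,0],"dr": [0,0,0]},
    {"gripper": 0,"delta_pos": [0,-0.3,0],"dr": [0,0,0]},
    {"gripper": 0,"delta_pos": [0,-0.1,0],"dr": [0,0,0]}
  ]
}}

```text
t: 18.98
ee_pos: [527.3, -216.1, 80.9]
orientation: [0.041, 1.57, -0.041]
ft_force: [-0.9, 1.6, 7.0]
width: 19.6
```

Emit:
{"api": "apply_moves", "payload": {
  "increments": [
    {"gripper": 0,"delta_pos": [0,-0.1,0],"dr": [0,0,0]},
    {"gripper": 0,"delta_pos": [0,-0.1,0],"dr": [0,0,0]},
    {"gripper": 0,"delta_pos": [0,-0.1,0],"dr": [0,0,0]},
    {"gripper": 0,"delta_pos": [0,0,0],"dr": [0,0,0]},
    {"gripper": 0,"delta_pos": [0,0,0],"dr": [0,0,0]}
  ]
}}

```text
t: 19.4
ee_pos: [527.3, -216.6, 80.9]
orientation: [0.044, 1.57, -0.039]
ft_force: [1.8, 14.5, 8.6]
width: 19.6
```

Stop reached (force built to 14.5 N with no motion). Now push in 30 mm.

Emit:
{"api": "apply_moves", "payload": {
  "increments": [
    {"gripper": 0,"delta_pos": [0,0.4,0],"dr": [0,0,0]},
    {"gripper": 0,"delta_pos": [0,0.4,0],"dr": [0,0,0]},
    {"gripper": 0,"delta_pos": [0,0.5,0],"dr": [0,0,0]},
    {"gripper": 0,"delta_pos": [0,0.5,0],"dr": [0,0,0]},
    {"gripper": 0,"delta_pos": [0,0.4,0],"dr": [0,0,0]}
  ]
}}

```text
t: 19.82
ee_pos: [528.4, -197.3, 80.9]
orientation: [0.04, 1.569, -0.041]
ft_force: [-1.2, -2.0, 5.5]
width: 19.4
```

Emit:
{"api": "apply_moves", "payload": {
  "increments": [
    {"gripper": 0,"delta_pos": [0,0.4,0],"dr": [0,0,0]},
    {"gripper": 0,"delta_pos": [0,0.4,0],"dr": [0,0,0]},
    {"gripper": 0,"delta_pos": [0,0.2,0],"dr": [0,0,0]},
    {"gripper": 0,"delta_pos": [0,0.1,0],"dr": [0,0,0]},
    {"gripper": 0,"delta_pos": [0,0.1,0],"dr": [0,0,0]}
  ]
}}

```text
t: 20.23
ee_pos: [529.1, -186.4, 81.0]
orientation: [0.038, 1.569, -0.042]
ft_force: [-3.3, -13.1, 4.6]
width: 19.5
```

Emit:
{"api": "apply_moves", "payload": {
  "increments": [
    {"gripper": 0,"delta_pos": [0,0.1,0],"dr": [0,0,0]},
    {"gripper": 0,"delta_pos": [0,0.1,0],"dr": [0,0,0]},
    {"gripper": 0,"delta_pos": [0,0,0],"dr": [0,0,0]},
    {"gripper": 0,"delta_pos": [0,0,0],"dr": [0,0,0]},
    {"gripper": 0,"delta_pos": [0,0,0],"dr": [0,0,0]}
  ]
}}

```text
t: 20.65
ee_pos: [529.1, -186.3, 81.0]
orientation: [0.037, 1.569, -0.044]
ft_force: [-3.9, -19.1, 3.3]
width: 19.5
```

Total travel is 30.3 mm between the stops, as specified. Relieve the force, open, and rise.

Emit:
{"api": "apply_moves", "payload": {
  "increments": [
    {"gripper": 0,"delta_pos": [0,-0.2,0],"dr": [0,0,0]},
    {"gripper": 0,"delta_pos": [0,-0.15,0],"dr": [0,0,0]},
    {"gripper": 30,"delta_pos": [0,0,0],"dr": [0,0,0]},
    {"gripper": 60,"delta_pos": [0,0,0],"dr": [0,0,0]},
    {"gripper": 60,"delta_pos": [0,0,0],"dr": [0,0,0]}
  ]
}}

```text
t: 21.07
ee_pos: [528.4, -186.4, 80.1]
orientation: [0.041, 1.571, -0.041]
ft_force: [-0.2, 0.1, -0.6]
width: 36.3
```

Emit:
{"api": "apply_moves", "payload": {
  "increments": [
    {"gripper": 60,"delta_pos": [0,0,0],"dr": [0,0,0]},
    {"gripper": 60,"delta_pos": [0,0,0],"dr": [0,0,0]},
    {"gripper": 60,"delta_pos": [0,0,0],"dr": [0,0,0]},
    {"gripper": 60,"delta_pos": [0,0,0],"dr": [0,0,0]},
    {"gripper": 60,"delta_pos": [-1,0,0],"dr": [0,0,0]}
  ]
}}

```text
t: 21.48
ee_pos: [527.4, -186.0, 89.0]
orientation: [0.041, 1.573, -0.04]
ft_force: [0.7, 0.4, 0.8]
width: 52.3
```

Emit:
{"api": "apply_moves", "payload": {
  "increments": [
    {"gripper": 60,"delta_pos": [-3,0,0],"dr": [0,0,0]},
    {"gripper": 60,"delta_pos": [-3,0,0],"dr": [0,0,0]},
    {"gripper": 60,"delta_pos": [-3,0,0],"dr": [0,0,0]},
    {"gripper": 60,"delta_pos": [-3,0,0],"dr": [0,0,0]},
    {"gripper": 60,"delta_pos": [-1,0,0],"dr": [0,0,0]}
  ]
}}

```text
t: 21.9
ee_pos: [530.5, -187.2, 225.3]
orientation: [0.039, 1.564, -0.042]
ft_force: [0.3, -0.7, 0.1]
width: 52.8
```

Emit:
{"api": "apply_moves", "payload": {
  "increments": [
    {"gripper": 60,"delta_pos": [0,0,0],"dr": [0,0,0]},
    {"gripper": 60,"delta_pos": [0,0,0],"dr": [0,0,0]},
    {"gripper": 60,"delta_pos": [0,0,0],"dr": [0,0,0]},
    {"gripper": 60,"delta_pos": [0,0,0],"dr": [0,0,0]},
    {"gripper": 60,"delta_pos": [0,0,0],"dr": [0,0,0]}
  ]
}}

```text
t: 22.32
ee_pos: [527.7, -186.1, 218.5]
orientation: [0.041, 1.573, -0.04]
ft_force: [0.3, -0.1, -0.4]
width: 53.1
```

```bash
python3 - <<'E'
from h import *
st(); d=cam('wrist');P=cloud(d).reshape(-1,3); s=cam('scene'); cv2.imwrite('pics/s6.png',s['img'][:,:,::-1])
P=P[np.isfinite(P[:,0])&(np.hypot(P[:,0]-528,P[:,1]+190)<40)&(P[:,2]>108)&(P[:,2]<118)]
c=(P.min(0)+P.max(0))/2; print('post',P.mean(0).round(1),c.round(1))
E
```

```text
t 22.32 pos [ 527.7 -186.1  218.5] q [-0.36  0.34  1.78 -0.    1.02 -1.88] F [ 0.3 -0.1 -0.4] w 53.1
[[-0.003, 0.001, -1.0], [0.052, 0.999, 0.001], [0.999, -0.052, -0.003]]
post [ 528.3 -186.7  113.9] [ 529.3 -187.   112.4]
```

View pics/s6.png

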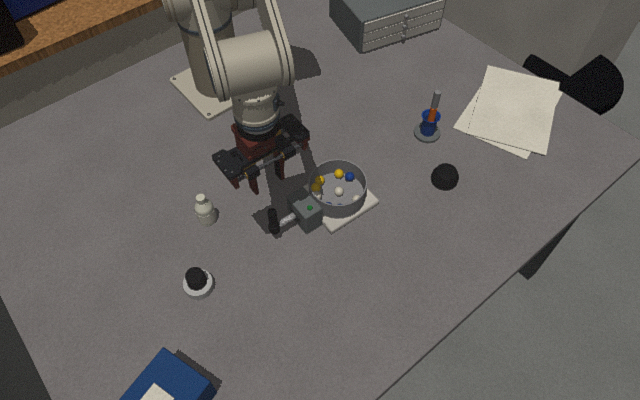

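Final view: rod upright in its stand (430,120), post in (273,220), beads in the pot, and bottle (204,210), dial (197,282) and lens case (445,177) where they were.

```bash
python3 -c "
from workcell import ctrl
print(ctrl.close_job())"
```

```text
the job is handed in; nothing more can be done
None
```

I did every step and handed the job in at about 22 s of the 67 s allowed; the hand-in gives no verdict, so these are my own checks.

- **Stirring:** The rod's foot was about 5 mm above the pot floor. It made two full clockwise circles of 30 mm radius, starting and finishing at the housing side. Comparing pictures, yellow and blue beads clearly lay more than 15 mm from where they began.
- **Rod:** It stands upright in its stand, let go, about 3 mm from the cup's middle. Its top is at the same height as at the start.
- **Shaft:** Pulled out until it stopped (14.5 N), then pushed in until it stopped (19 N). The travel between the stops measured 30.3 mm, against 30 mm given. After I let go, the post was still at the inner stop, within about 1 mm.
- **Beads and bystanders:** In the last picture no bead lies outside the pot, and the bottle, lens case and dial stand where they were. I compared those three by eye rather than measuring them. All nine beads were not in clear view at once, as the pot wall hides some.
- **Disagreement:** My first fits of the pot's middle differed by about 10 mm between the top and scene cameras. I used a refined top-camera fit, and the plate and housing agreed with it.

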